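Shim the rocking slide plate

ROBOT

A 6-joint arm with a two-finger parallel gripper is mounted at the origin on the work surface. World frame = base frame: x ahead of the robot, y to its left, z up, the work surface at z = 0. Lengths are in m, angles in degrees, forces in N, time in s.
With the tool pointing down it reaches from about 0.25 to 0.725 m from the base axis. Payload 9.7 kg.
Tool frame: the origin (TCP) lies on the centre line of the jaws, within the pads' length; the fingertips stand tip_reach ahead of it and the grasp point (between the pads) lies 2 mm behind it (tip_reach is the distance from the TCP to the fingertips, in m); z points along the fingers, y is the direction in which the jaws open and shut (so a half turn about z gives the same grasp; the last joint's range is limited). The gripper opens to 85 mm and grips with 20 to 120 N. Pads are 22 mm wide; open, the fingers measure 114 mm over their backs; the gripper's body (76 mm by 85 mm) begins 54 mm behind the grasp point. The pads swing forward as they close: fully open they stand 13 mm farther back than shut.
Start: joints at [73.281, 4.979, 10.078, 95.1, 0, 90], TCP at [0.158, 0.527, 0.248] pointing down, gripper open.
Joint ranges: [-179.16, 179.16], [-48.56, 103.87], [-65.8, 70.77], [-126.05, 130.52], [-82.76, 87.17], [-180, 180]. Speed limits (degrees/s): [127.2, 127.2, 147.25, 180, 180, 180].

INTERFACE

Orientations are given as [roll, pitch, yaw] about the fixed x, y, z axes, in that order (R = Rz(yaw) Ry(pitch) Rx(roll)).
In Python, from workcell import get_obs, camera, calibration, job_done, tip_reach gives the robot as it stands.
- The arm moves only by the tool apply_moves, never from a script. Its argument "rows" is a list of rows, each a list of 7 numbers: the shift along the world's x, y, z in mm, then the turn, a rotation vector about the world's x, y, z in degrees, then the closure, from 0 (fully open) to 1 (shut). A call has 1 to 20 rows; each row shifts and turns the commanded pose from where the row before left it; what a row does not reach is not made up. A row lasts 1/8 s, in which the tool goes at most 62.5 mm and 10.7 degrees, less where a joint would pass 70% of its speed; a pose out of reach is approached as far as the arm can. A call with a gripper value outside its range is refused whole. The fingers move at their own pace and stop on an object; "grip_force" is the grip in N (left out, the last holds). Time passes only in rows, so rows that do not move let the fingers close. It gives the time, the measured TCP pose, the force and the opening at its end, in the units of the state.
- get_obs(): the state, without advancing time (a new reading comes with each control period).
- camera(name): name is "scene" or "top" or "wrist"; returns the picture (480x640x3 uint8, red, green, blue); there is no depth.
- calibration(name): a dict with "intrinsics" (3x3 intrinsics, pixels), "dist" ([k1, k2, p1, p2, k3] as OpenCV has them; the pictures are not rectified), "T" (4x4, takes a point from camera to world coordinates); the wrist camera has in their place "mount" (4x4, takes a point from camera to tool coordinates, whose origin is the TCP and whose axes are the flange's). Camera axes: x right, y down, z forward; pixel columns grow to the right and rows downward; lengths in m; the calibration is good to about 2 mm. A picture is of the moment at which its call begins: read the wrist's pose just before it. calibration takes no time and is no camera call.
- job_done(): hands the job in, once; it reports no verdict.
The state is a dict: "time": time; "q": joint angles; "qd": joint speeds; "joint_efforts": joint torques, N m; "ee_pos": TCP position; "tcp_rot": TCP orientation; "wrist_force": force on the tool from outside, world axes, zero at the start; "torque": the same for the moment, N m; "opening": finger opening in m.
Only numpy, scipy, OpenCV 4.12 (cv2) and the standard library are available. Lean on these libraries where they do the work, as an engineer would, in place of code of your own. Each camera call takes 0.05 s, during which the arm holds its last target.

TASK

The slide-drying plate rocks because its near left foot is too short. With the fingertips, push the grey wedge along the table, thin end first, under that foot until the plate stands firmly on all four feet and no longer rocks, then leave it there. Only push the wedge, never pick it up; do not press on or shove the plate, and leave the other things where they are.

Things in the scene. Friction and masses are not known exactly. Their poses are not given: they have to be found in the camera images.
- plate: white slide-drying plate, aluminium top, 150 x 230 mm, 81 mm tall, about 1.6 kg, loose. Origin: under its centre at foot level; x points away from the robot, y to its left, z up. Steel lugs (30 mm wide, undersides 26 mm up) at its corners carry rubber ball feet 24 mm across. The near left foot is 6 mm too short: at the start the plate sags onto it by 3 degrees, far right foot in the air
- foot_short (a point): lowest point of the short near left foot (plate frame x = -88, y = +80, z = 6 mm). At the start it rests on the table under 2 to 4 N. Raised 6 mm (5.5 to 6 counting the rubber's give), the plate is level and the far right foot is down; beyond that it hardly rises
- foot_near_right (a point): lowest point of the near right foot (-88, -80, 0 mm)
- wedge: grey plastic wedge lying flat, 85 long, 46 wide, 90 g. Origin: centre of its underside; +x points to its thin end. The ramp rises 1 in 6, from 1.5 mm at the thin end to 13.5 mm at the heel. It lies before the short foot, thin end roughly towards it but not exactly in line. The plate is level when the thin end is about 22 to 30 mm past the middle of the foot; pushed on, the wedge jams and shoves the plate. It stays where it is left
- wedge_tip (a point): middle of the wedge's thin edge, on the table (wedge x = +42.5 mm); at the start 20 to 70 mm from the middle of the short foot
- wedge_back (a point): middle of the flat back face of the wedge's heel, the face to push (wedge x = -42.5 mm, 13 mm up); the heel is an upright block 46 wide, 13 thick, 26 mm tall. Pushing takes about 1 N free and 4 to 12 N under the foot, up to 25 N once level; nudging the side of the heel turns the wedge
- reagent: amber bottle with white cap, 60 mm across, 130 mm tall; to be left alone. Origin: centre of its underside
- specimen_jar: clear jar with lid, 52 mm across, 60 mm tall; to be left alone. Origin: centre of its underside
- flat_block: flat grey packing block 60 x 45 x 12 mm, not a wedge; to be left alone. Origin: centre of its underside
- slide_box: white slide box 90 x 50 x 28 mm; to be left alone. Origin: centre of its underside
- cassettes: stack of three white cassettes 40 x 28 x 18 mm; to be left alone. Origin: centre of its underside
- dish: small white bowl 70 mm across, 28 mm tall; to be left alone. Origin: centre of its underside
There are look-alikes about, which are no part of the job. Leave any yellow look-alike of the wedge alone.

How it is judged:
By the outcome, as a careful person would: the job done as asked, in the order asked, and still so for the second after the job is handed in, with the robot touching nothing.
It also fails if it takes over 51 s, if anything falls off the work surface, if the arm or the gripper's body presses on something with over 40 N, if the wrist force passes 120 N, or if a joint passes its speed limit or range.

## Working session

There is one attempt and no reset: what is moved stays moved. The work goes in short steps, Python scripts to look and compute and a tool call to move; the robot and the scene stay as the last step left them, time stands still between calls to the robot, and variables do not carry over. Pictures are saved under pics/ and viewed, and the job is handed in when it is done.

Besides the shell and the picture viewer there is one more tool, called after "Call:" as name(argument=value, ...) on one line, values as JSON. apply_moves: Moves the arm, as the interface text tells. Its arguments: {"type":"object","properties":{"rows":{"type":"array","items":{"type":"array","items":{"type":"number"}}},"grip_force":{"type":"number"}},"required":["rows"]}

```bash
mkdir -p pics; ls; python3 - <<'E'
from workcell import *
import cv2
o=get_obs(); print(o); print(tip_reach)
for n in ["scene","top","wrist"]:
    im=camera(n); cv2.imwrite(f"pics/{n}0.png",im[:,:,::-1]); c=calibration(n); print(n,c)
E
```

```text
pics
{'time': 0.0, 'q': array([ 7.32815583e+01,  5.01149629e+00,  1.00347135e+01,  9.50986873e+01,
       -1.00493826e-04,  8.99999638e+01]), 'qd': array([ 0.20344761, -0.01776224, -0.03931312, -0.01057802,  0.03231989,
        0.00244433]), 'joint_efforts': array([ 1.22090583e-03, -5.20387459e+01,  4.64803362e+01,  1.64762407e-02,
        1.58083376e-04,  6.51246694e-06]), 'ee_pos': array([0.15816121, 0.52656129, 0.24758157]), 'tcp_rot': array([-1.79924530e+02,  1.00446064e-04,  1.63281595e+02]), 'wrist_force': array([-0.03244253,  0.56755457, -0.25773938]), 'torque': array([-0.02334325, -0.03095734, -0.00577793]), 'opening': 0.08554020220892022}
0.017
scene {'intrinsics': array([[484.0449584 ,   0.        , 308.6344855 ],
       [  0.        , 484.0449584 , 238.06580011],
       [  0.        ,   0.        ,   1.        ]]), 'dist': array([-0.07188074,  0.        ,  0.        ,  0.        ,  0.        ]), 'T': array([[ 0.7807262 ,  0.45930954, -0.423676  ,  0.95348043],
       [ 0.62486433, -0.57023354,  0.53327129, -0.4373665 ],
       [ 0.00334233, -0.68107889, -0.73220242,  0.672
[... 481 characters left out ...]
, -0.99248473,  0.86064155],
       [ 0.        ,  0.        ,  0.        ,  1.        ]])}
wrist {'intrinsics': array([[380.91890972,   0.        , 319.13977811],
       [  0.        , 380.91890972, 244.4179864 ],
       [  0.        ,   0.        ,   1.        ]]), 'dist': array([-0.02551177,  0.        ,  0.        ,  0.        ,  0.        ]), 'mount': array([[-6.50983261e-04, -9.61242403e-01, -2.75703862e-01,
         6.97233665e-02],
       [ 9.99999788e-01, -6.32436815e-04, -1.56174959e-04,
         1.59863683e-04],
       [-2.42432793e-05, -2.75703905e-01,  9.61242611e-01,
        -1.25426739e-01],
       [ 0.00000000e+00,  0.00000000e+00,  0.00000000e+00,
         1.00000000e+00]])}
```

View pics/scene0.png

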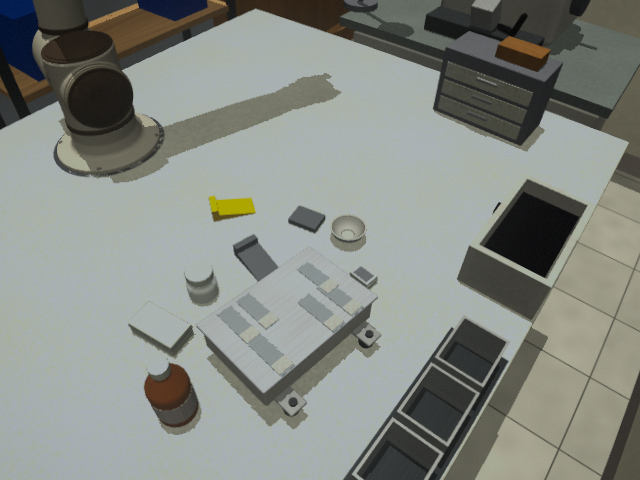

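View pics/top0.png

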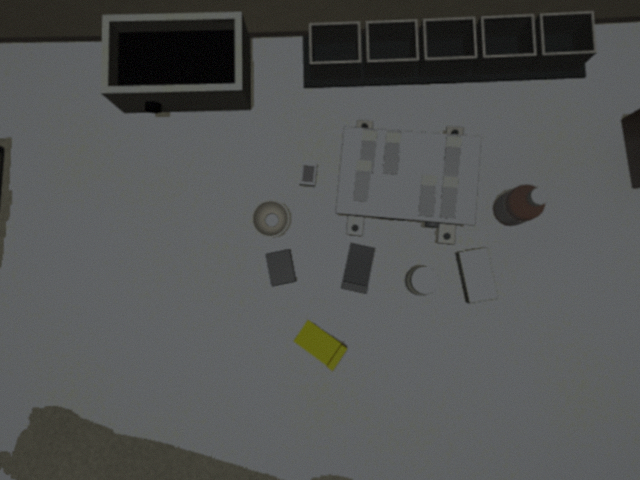

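View pics/wrist0.png

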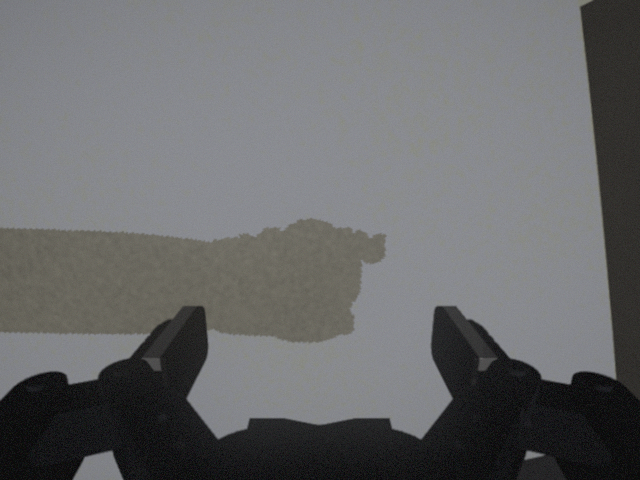

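Candidates: the grey wedge at top (358,268), the flat grey block at (281,267), and the yellow look-alike at (321,345). The one at (358,268) is grey, with a heel strip at its near end. I'll check it in a close crop.

```bash
python3 - <<'E'
import cv2
a=cv2.imread('pics/top0.png')[195:305,320:470]; a=cv2.convertScaleAbs(a,alpha=1.8)
cv2.imwrite('pics/topc.png',cv2.resize(a,None,fx=5.3,fy=5.3,interpolation=cv2.INTER_CUBIC))
a=cv2.imread('pics/scene0.png')[190:310,190:350]
cv2.imwrite('pics/scc.png',cv2.resize(a,None,fx=5,fy=5,interpolation=cv2.INTER_CUBIC))
E
```

```text
(no output)
```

View pics/topc.png

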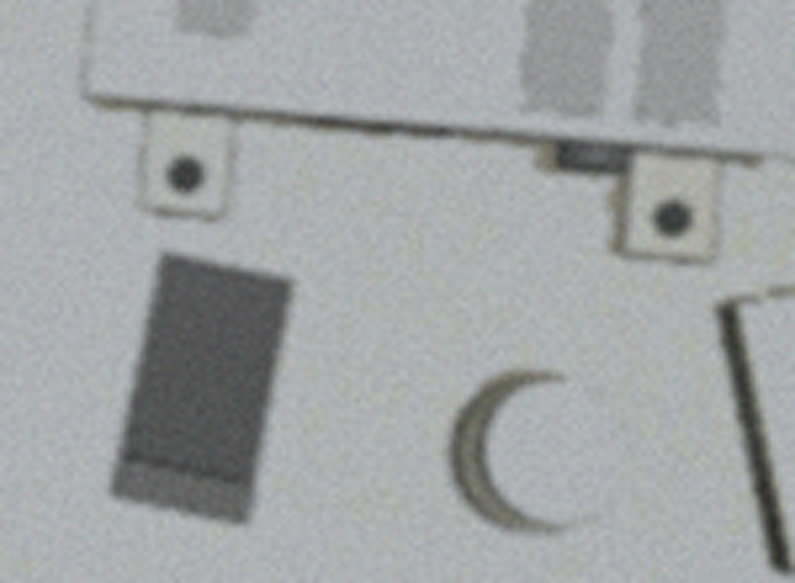

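View pics/scc.png

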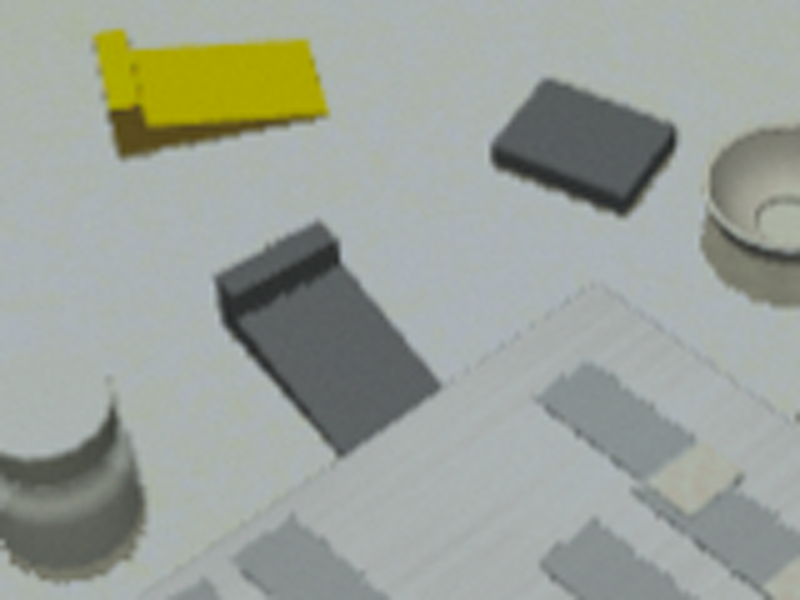

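```bash
cat > h.py <<'E'
import numpy as np, cv2
from workcell import *
def pix(name,uv,z,T=None):
    c=calibration(name); T=c["T"] if T is None else T
    p=cv2.undistortPoints(np.array([[uv]],float),c["intrinsics"],c["dist"])[0,0]
    d=T[:3,:3]@np.r_[p,1]; o=T[:3,3]
    return (o+d*(z-o[2])/d[2])*1000
E
python3 - <<'E'
from h import *
g=lambda x,y,z:pix("top",(320+(x+.5)/5.3-.5,195+(y+.5)/5.3-.5),z)
t1=g(162,254,.0015);t2=g(295,280,.0015);b1=g(112,493,.026);b2=g(247,523,.026)
dl=g(186,174,.026);dr=g(672,217,.032)
L1=g(145,212,.026);L2=g(222,218,.026)
for n in "t1 t2 b1 b2 dl dr L1 L2".split(): print(n,eval(n).round(1))
t=(t1+t2)/2;b=(b1+b2)/2
print("tip",t,"back",b,"len",np.hypot(*(t-b)[:2]),"w",np.hypot(*(t1-t2)[:2]),np.hypot(*(b1-b2)[:2]))
print("yaw",np.degrees(np.arctan2(*(t-b)[[1,0]])), "yaw from back", np.degrees(np.arctan2(*(b1-b2)[[1,0]]))-90,np.degrees(np.arctan2(*(t1-t2)[[1,0]]))-90)
print("plate yaw",np.degrees(np.arctan2(*(dl-dr)[[1,0]]))-90,"d",np.hypot(*(dl-dr)[:2]))
h=lambda x,y,z:pix("scene",(190+(x+.5)/5-.5,190+(y+.5)/5-.5),z)
print("scene heel back top",h(217,280,.026),h(320,222,.026), "ground t", h(442,385,.0015))
E
```

```text
t1 [575.1 -39.6   1.5]
t2 [565.1 -84.8   1.5]
b1 [493.8 -19.9  26. ]
b2 [483.1 -64.   26. ]
dl [599.3 -47.4  26. ]
dr [ 580.4 -206.2   32. ]
L1 [586.8 -33.3  26. ]
L2 [584.2 -59.   26. ]
tip [570.09896008 -62.22136468   1.5       ] back [488.43921687 -41.95702929  26.        ] len 84.13653754899381 w 46.27093517073505 45.34096295580841
yaw -13.936748777281158 yaw from back -13.62448904244205 -12.456637640041407
plate yaw -6.788886460817949 d 159.97060414557578
scene heel back top [484.67452171 -66.16080242  26.        ] [493.91832902 -21.79793496  26.        ] ground t [565.88961724 -37.56876193   1.5       ]
```

Confirmed: it is the grey wedge, tip at top (362,245) and heel at (354,290). It measures 84 x 46 mm, and its axis passes about 20 mm right of the short foot, which is at (599,-47). Plan:
1. Nudge the left side of the heel with shut fingers to turn the wedge.
2. Push squarely on its back.

Call:
apply_moves(rows=[[21.3,-32.6,-7.5,0,0,-10.2,1],[21.3,-32.6,-7.5,0,0,-10.2,1],[21.3,-32.6,-7.5,0,0,-10.2,1],[21.3,-32.6,-7.5,0,0,-10.2,1],[21.3,-32.6,-7.5,0,0,-10.2,1],[21.3,-32.6,-7.5,0,0,-10.2,1],[21.3,-32.6,-7.5,0,0,-10.2,1],[21.3,-32.6,-7.5,0,0,-10.2,1],[21.3,-32.6,-7.5,0,0,-10.2,1],[21.3,-32.6,-7.5,0,0,-10.2,1],[21.3,-32.6,-7.5,0,0,-10.2,1],[21.3,-32.6,-7.5,0,0,-10.2,1],[21.3,-32.6,-7.5,0,0,-10.2,1],[21.3,-32.6,-7.5,0,0,-10.2,1],[21.3,-32.6,-7.5,0,0,-10.2,1],[21.3,-32.6,-7.5,0,0,-10.2,1],[0,0,0,0,0,0,1]], grip_force=20)

```text
time: 2.28
ee_pos: [0.4994, 0.0006, 0.1271]
tcp_rot: [-179.9, 0.1, 0.1]
wrist_force: [-0.3, 0.1, 0.1]
opening: 0.0001
```

```bash
python3 - <<'E'
from h import *
o=get_obs();print(o['time'],o['ee_pos'],o['tcp_rot'],o['wrist_force'],o['opening'],o['q'],tip_reach)
cv2.imwrite('pics/w1.png',camera("wrist")[:,:,::-1])
E
```

```text
2.275 [0.49937347 0.00059991 0.12711049] [-1.79905991e+02  9.90557177e-02  1.16797099e-01] [-0.32400464  0.14800182  0.06832399] 6.434620304393974e-05 [ 1.84702950e-02 -2.51086025e+00 -1.09342894e+01  8.16757877e+01
  9.38387990e-02  1.79901673e+02] 0.017
```

View pics/w1.png

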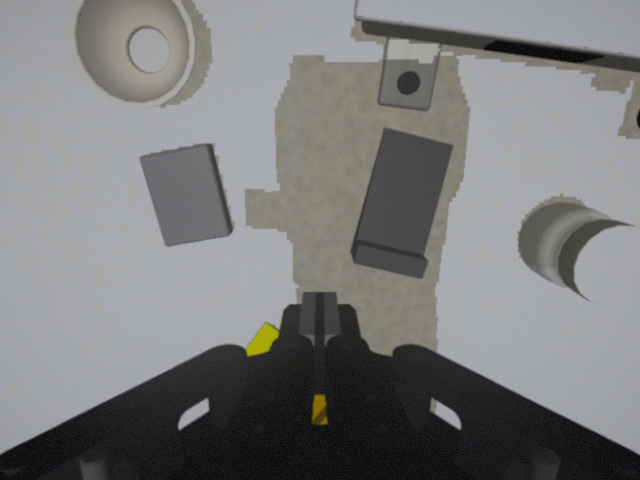

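```bash
python3 - <<'E'
from h import *
c=calibration("wrist");M=np.linalg.inv(c["mount"])
for z in (.005,.017,.03):
  for x in(.011,-.011):
    print(z,x,[cv2.projectPoints((M@np.array([x,y,z,1]))[:3].reshape(1,1,3),np.zeros(3),np.zeros(3),c["intrinsics"],c["dist"])[0].ravel().round() for y in(-.007,.007,)])
a=cv2.imread('pics/w1.png')[270:440,240:400]
cv2.imwrite('pics/w1c.png',cv2.resize(a,None,fx=3.5,fy=3.5))
# wedge / foot from wrist
o=get_obs(); from scipy.spatial.transform import Rotation as R
T=np.eye(4);T[:3,:3]=R.from_euler('xyz',o['tcp_rot'],degrees=True).as_matrix();T[:3,3]=o['ee_pos'];T=T@c["mount"]
for uv,z in [((386,127),.0015),((453,146),.0015),((352,262),.026),((424,277),.026),((408,82),.026)]: print(uv,pix("wrist",uv,z,T))
E
```

```text
0.005 0.011 [array([301., 301.]), array([338., 301.])]
0.005 -0.011 [array([301., 353.]), array([338., 353.])]
0.017 0.011 [array([302., 288.]), array([337., 288.])]
0.017 -0.011 [array([303., 337.]), array([336., 337.])]
0.03 0.011 [array([303., 277.]), array([336., 277.])]
0.03 -0.011 [array([304., 322.]), array([335., 322.])]
(386, 127) [574.1757397  -40.04004427   1.5       ]
(453, 146) [562.7521953  -83.67364152   1.5       ]
(352, 262) [492.4092235  -18.65510244  26.        ]
(424, 277) [482.45975879 -64.78000999  26.        ]
(408, 82) [597.75681093 -47.04548261  26.        ]
```

View pics/w1c.png

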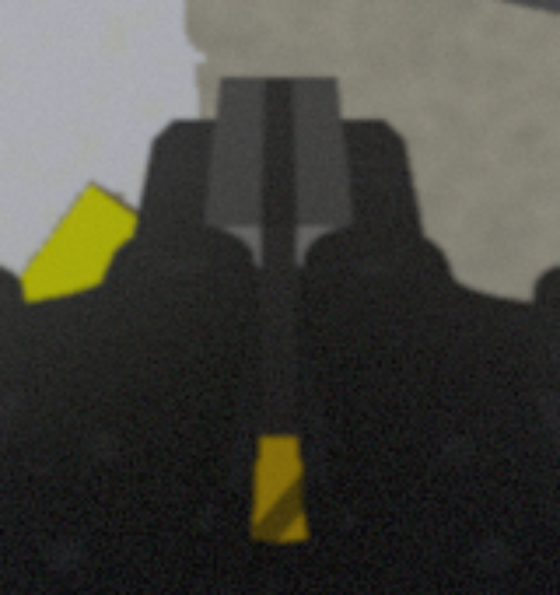

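The shut tips are 14 mm wide, and the wrist and top views agree within 2 mm. I'll lower beside the heel and nudge.

Call:
apply_moves(rows=[[-2,2,-30,0,0,0,1],[0,0,-30,0,0,0,1],[0,0,-28,0,0,0,1],[0,0,-10,0,0,0,1],[0,-7,0,0,0,0,1],[0,-6,0,0,0,0,1],[0,-4,0,0,0,0,1],[0,-4,0,0,0,0,1],[0,-4,0,0,0,0,1],[0,-4,0,0,0,0,1],[0,-4,0,0,0,0,1],[0,0,0,0,0,0,1]])

```text
time: 3.82
ee_pos: [0.497, -0.0298, 0.0302]
tcp_rot: [-179.9, 0.0, 0.4]
wrist_force: [0.4, 0.5, 0.6]
opening: -0.0004
```

```bash
cat > look.py <<'E'
from h import *
import sys
from scipy.spatial.transform import Rotation as R
n=sys.argv[1]; o=get_obs(); w=camera("wrist"); t=camera("top")
print(o['time'],o['ee_pos'].round(4),o['tcp_rot'].round(1),o['wrist_force'].round(1))
a=cv2.convertScaleAbs(w[0:300,290:590,::-1],alpha=1.2); a=cv2.resize(a,(560,560),interpolation=cv2.INTER_CUBIC)
cv2.imwrite(f'pics/{n}w.png',a)
a=cv2.convertScaleAbs(t[195:305,320:470,::-1],alpha=1.8)
cv2.imwrite(f'pics/{n}t.png',cv2.resize(a,None,fx=5.3,fy=5.3,interpolation=cv2.INTER_CUBIC))
E
python3 look.py n1
```

```text
3.825 [ 0.497  -0.0298  0.0302] [-179.9    0.     0.4] [0.4 0.5 0.6]
```

View pics/n1t.png

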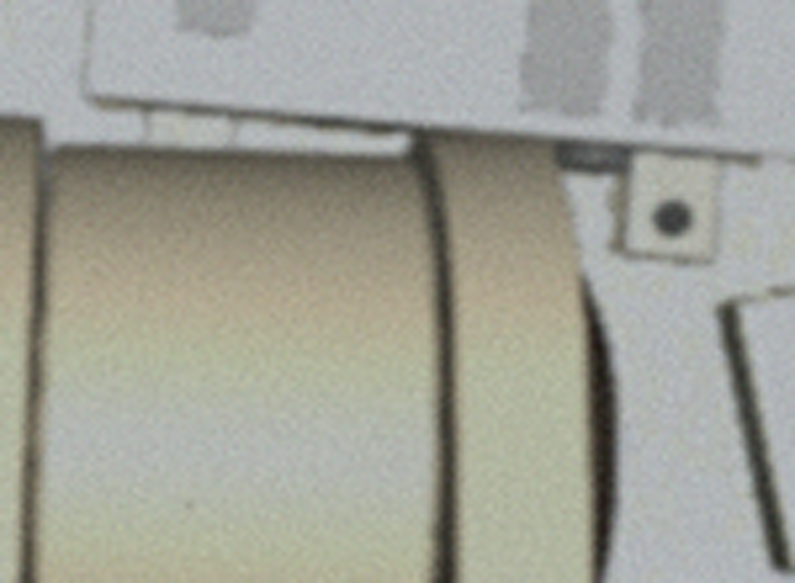

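View pics/n1w.png

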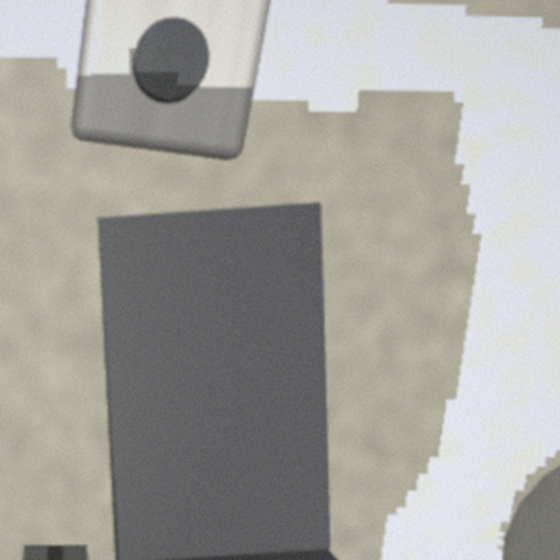

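The arm hides the wedge in the top view. The wrist crop shows the thin edge corners at (98,218) and (320,204), the side edges down to (116,560) and (329,548), and the foot dot at (170,58).

```bash
cat >> h.py <<'E'
from scipy.spatial.transform import Rotation as R
def wT():
    o=get_obs();T=np.eye(4);T[:3,:3]=R.from_euler('xyz',o['tcp_rot'],degrees=True).as_matrix();T[:3,3]=o['ee_pos'];return T@calibration("wrist")["mount"]
def wc(x,y,z): return pix("wrist",(290+(x+.5)*300/560-.5,(y+.5)*300/560-.5),z,wT())
E
python3 - <<'E'
from h import *
t1=wc(98,218,.0015);t2=wc(320,204,.0015)
s1=wc(116,560,.0115);s2=wc(329,548,.0125)
f=wc(170,58,.026);t=(t1+t2)/2
print(t1,t2,"tip",t,"s",s1,s2,"w",np.hypot(*(t1-t2)[:2]),"foot",f)
print(np.degrees(np.arctan2(*(t1-t2)[[1,0]]))-90,np.degrees(np.arctan2(*(t1-s1)[[1,0]])),np.degrees(np.arctan2(*(t2-s2)[[1,0]])))
for y in (0,2,3.5,5):
  u=np.array([np.cos(np.radians(y)),np.sin(np.radians(y))]); v=(f-t)[:2]
  print(y,"along",u@v,"lat",u[0]*v[1]-u[1]*v[0], "back",t[:2]-85*u)
E
```

```text
[574.32967567 -37.84416397   1.5       ] [577.50043274 -83.49130587   1.5       ] tip [575.91505421 -60.66773492   1.5       ] s [502.33725525 -42.84880191  11.5       ] [505.86557706 -89.18579533  12.5       ] w 45.75713347439165 foot [598.47989619 -47.82563679  26.        ]
3.973516089544759 3.9765862424530583 4.545071666397833
0 along 22.564841980638903 lat 12.842098132287255 back [490.91505421 -60.66773492]
2 along 22.999278850006878 lat 12.046773444791182 back [490.96683391 -63.63419214]
3.5 along 23.306745337305742 lat 11.440594382831542 back [491.07359634 -65.85686078]
5 along 23.598238545548327 lat 10.82657450895235 back [491.23850487 -68.07597305]
```

```bash
python3 - <<'E'
from h import *
print(pix("top",(423,280),.06),pix("scene",(201,270),.06))
print(pix("top",(281,267),.012))
E
```

```text
[ 503.41109818 -156.82709583   60.        ] [ 506.43267291 -156.93792646   60.        ]
[532.79542234  85.75526143  12.        ]
```

Call:
apply_moves(rows=[[0,6,0,0,0,0,1],[0,0,25,0,0,2,0.9],[0,0,25,0,0,2,0.8],[-15,-20,0,0,0,0,0.71],[-14,-24,0,0,0,0,0.71],[0,0,-20,0,0,0,0.71],[0,0,0,0,0,0,0.71]])

```text
time: 4.8
ee_pos: [0.4672, -0.0673, 0.0593]
tcp_rot: [-179.8, 0.1, 4.4]
wrist_force: [0.1, -0.5, -0.7]
opening: 0.0248
```

```bash
python3 - <<'E'
from h import *
o=get_obs();print(o['time'],o['ee_pos'],o['tcp_rot'],o['wrist_force'],o['opening'],tip_reach)
cv2.imwrite('pics/w2.png',camera("wrist")[:,:,::-1])
cv2.imwrite('pics/s2.png',camera("scene")[100:340,100:420,::-1].repeat(2,0).repeat(2,1))
E
```

```text
4.8 [ 0.46715384 -0.06725194  0.05925917] [-1.79814422e+02  1.18208507e-01  4.36125248e+00] [ 0.06884177 -0.49795811 -0.67844686] 0.024805206921376298 0.017
```

View pics/w2.png

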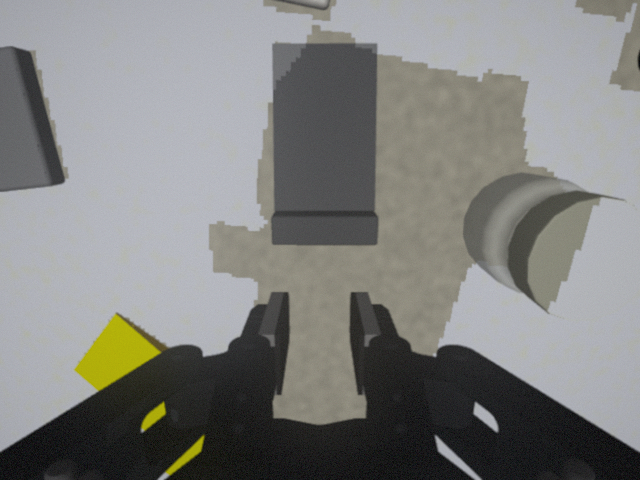

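View pics/s2.png

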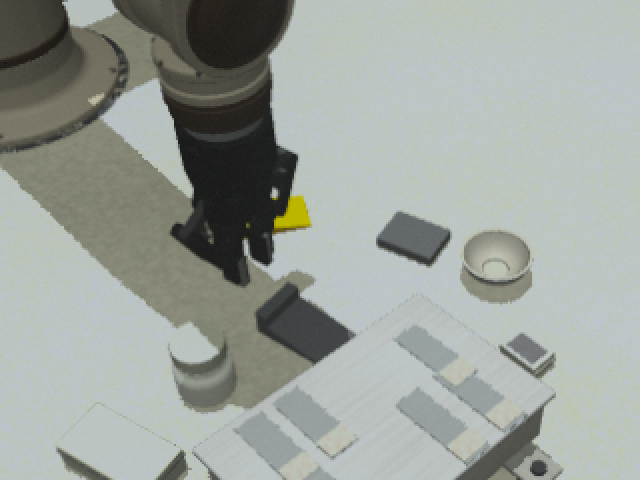

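```bash
python3 - <<'E'
from h import *
T=wT()
a=pix("wrist",(272,244),.026,T);b=pix("wrist",(378,244),.026,T);c=pix("wrist",(273,43),.0015,T);d=pix("wrist",(377,43),.0015,T)
print(a,b,(a+b)/2,(c+d)/2,np.degrees(np.arctan2(*(a-b)[[1,0]]))-90)
p=R.from_euler('xyz',get_obs()['tcp_rot'],degrees=True).as_matrix(); print(get_obs()['ee_pos']*1000+p@[11,0,17])
E
```

```text
[490.96961294 -44.53042042  26.        ] [494.5290621  -90.73173311  26.        ] [492.74933752 -67.63107676  26.        ] [577.60031711 -61.11468645   1.5       ] 4.4054884066750475
[479.0938374  -66.2676029   43.62502007]
```

Call:
apply_moves(rows=[[0,-2.3,-20,0,0,0,0.71],[0,0,-17,0,0,0,0.71],[6,0.5,0,0,0,0,0.71],[6,0.5,0,0,0,0,0.71],[2,0.2,0,0,0,0,0.71],[2,0.2,0,0,0,0.7,0.71],[2,0.2,0,0,0,0.8,0.71],[2,0.2,0,0,0,0.8,0.71],[2,0.3,0,0,0,0.8,0.71],[2,0.3,0,0,0,0.8,0.71],[2,0.3,0,0,0,0.8,0.71],[2,0.3,0,0,0,0.8,0.71],[1,0.2,0,0,0,0.5,0.71],[0,0,0,0,0,0,0.71]])

```text
time: 6.65
ee_pos: [0.4972, -0.0666, 0.0233]
tcp_rot: [-179.8, -0.0, 10.4]
wrist_force: [1.0, 0.2, -0.6]
opening: 0.0248
```

```bash
python3 - <<'E'
from h import *
o=get_obs();print(o['time'],o['ee_pos'],o['tcp_rot'],o['wrist_force'],o['opening'])
cv2.imwrite('pics/w3.png',camera("wrist")[:,:,::-1])
E
```

```text
6.65 [ 0.49717391 -0.06656169  0.02328784] [-1.79840322e+02 -1.12775691e-02  1.03870982e+01] [ 1.02471657  0.15678073 -0.60570289] 0.024824535897106245
```

View pics/w3.png

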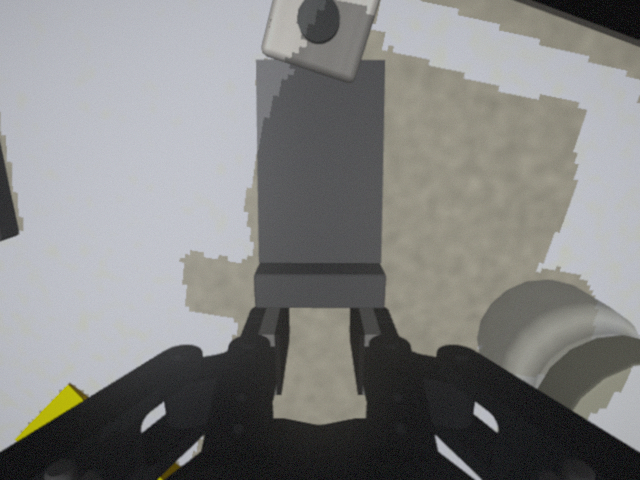

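The wedge is square to the fingers and aimed at the foot. Thin corners are at (257,60) and (384,60); the foot dot is at (318,20).

```bash
python3 - <<'E'
from h import *
T=wT();f=pix("wrist",(318,20),.026,T)
c=pix("wrist",(257,60),.0015,T);d=pix("wrist",(384,60),.0015,T)
a=pix("wrist",(254,307),.026,T);b=pix("wrist",(386,307),.026,T)
y=np.degrees(np.arctan2(*(c-d)[[1,0]]))-90;t=(c+d)/2;u=np.r_[np.cos(np.radians(y)),np.sin(np.radians(y))]
print(t,(a+b)/2,y,np.degrees(np.arctan2(*(a-b)[[1,0]]))-90,"foot",f)
for F in (f,np.array([598.7,-47.4,0])):
  v=(F-t)[:2];print("along",u@v,"lat",u[0]*v[1]-u[1]*v[0])
E
```

```text
[591.75508693 -49.64370413   1.5       ] [509.07252561 -64.60922241  26.        ] 10.31263034124477 10.412652009368713 foot [597.86073042 -47.78469709  26.        ]
along 6.33980824198775 lat 0.7359490966187676
along 7.234388053700402 lat 0.9641863494886682
```

Call:
apply_moves(rows=[[2,0.36,0,0,0,0,0.71],[2,0.36,0,0,0,0,0.71],[2,0.36,0,0,0,0,0.71],[2,0.36,0,0,0,0,0.71],[2,0.36,0,0,0,0,0.71],[2,0.36,0,0,0,0,0.71],[2,0.36,0,0,0,0,0.71],[2,0.36,0,0,0,0,0.71],[2,0.36,0,0,0,0,0.71],[2,0.36,0,0,0,0,0.71]])

```text
time: 7.95
ee_pos: [0.5162, -0.0631, 0.0233]
tcp_rot: [-179.8, 0.1, 10.4]
wrist_force: [-6.1, -1.2, 4.2]
opening: 0.0246
```

Call:
apply_moves(rows=[[2,0.36,0,0,0,0,0.71],[2,0.36,0,0,0,0,0.71],[2,0.36,0,0,0,0,0.71]])

```text
time: 8.32
ee_pos: [0.5222, -0.0621, 0.0233]
tcp_rot: [-179.8, 0.1, 10.4]
wrist_force: [-6.9, -1.1, 4.8]
opening: 0.0247
```

```bash
python3 - <<'E'
from h import *
o=get_obs();print(o['time'],o['ee_pos'],o['tcp_rot'],o['wrist_force'],o['torque'])
cv2.imwrite('pics/w4.png',camera("wrist")[:,:,::-1])
cv2.imwrite('pics/s4.png',camera("scene")[180:430,180:400,::-1].repeat(2,0).repeat(2,1))
E
```

```text
8.325 [ 0.52221668 -0.06208808  0.02325168] [-1.79843910e+02  1.17838833e-01  1.03599012e+01] [-6.85337957 -1.09159279  4.77569434] [-0.25640117  1.24767763  0.00873723]
```

View pics/w4.png

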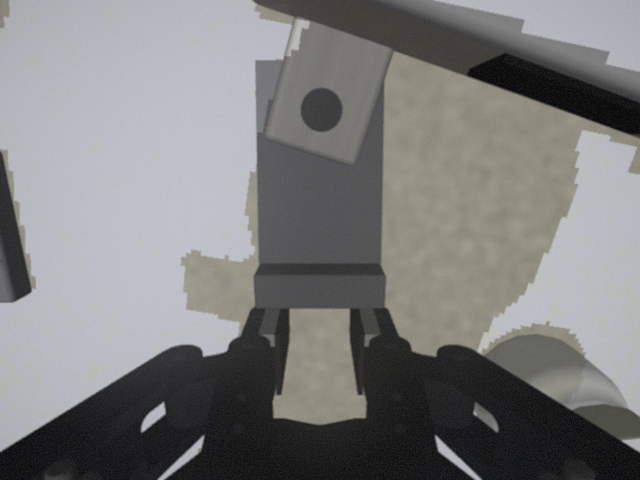

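View pics/s4.png

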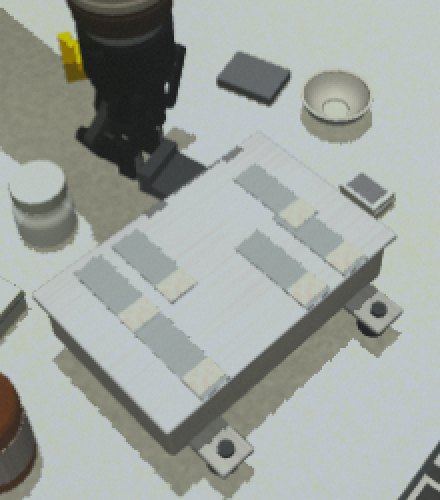

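Force is 7 N and the tip is about 18 mm past the foot. I'll continue in smaller steps and watch for the force rise that marks level.

Call:
apply_moves(rows=[[1,0.18,0,0,0,0,0.71],[1,0.18,0,0,0,0,0.71],[1,0.18,0,0,0,0,0.71],[1,0.18,0,0,0,0,0.71]])

```text
time: 8.93
ee_pos: [0.5263, -0.0613, 0.0232]
tcp_rot: [-179.8, 0.1, 10.4]
wrist_force: [-6.5, -1.1, 4.0]
opening: 0.0249
```

Call:
apply_moves(rows=[[1,0.18,0,0,0,0,0.71],[1,0.18,0,0,0,0,0.71]])

```text
time: 9.18
ee_pos: [0.5283, -0.061, 0.0232]
tcp_rot: [-179.8, 0.1, 10.4]
wrist_force: [-7.4, -0.7, 4.2]
opening: 0.0247
```

```bash
python3 - <<'E'
from h import *
o=get_obs();print(o['time'],o['ee_pos'],o['tcp_rot'],o['wrist_force'],o['torque'])
cv2.imwrite('pics/w5.png',camera("wrist")[:,:,::-1])
s=camera("scene");cv2.imwrite('pics/s5f.png',s[:,:,::-1])
T=wT()
E
```

```text
9.175 [ 0.52827058 -0.06098404  0.02322739] [-1.79839560e+02  1.04328009e-01  1.03612025e+01] [-7.3919168  -0.74506199  4.20206669] [-0.20319313  1.21551223 -0.01317172]
```

View pics/w5.png

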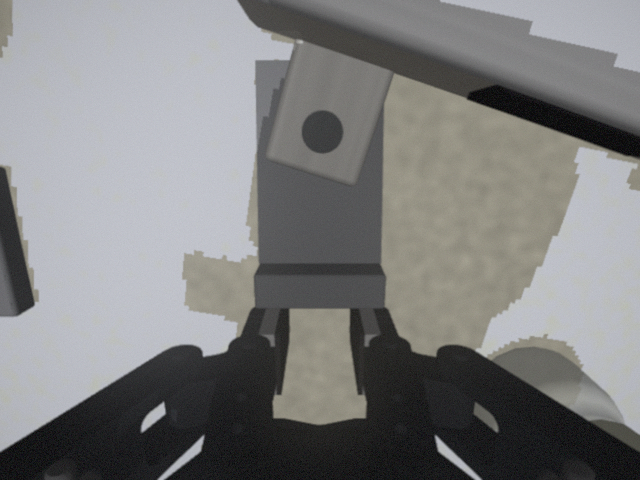

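```bash
python3 - <<'E'
from h import *
T=wT();f=pix("wrist",(322,131),.031,T)
c=pix("wrist",(256,60),.0015,T);d=pix("wrist",(384,60),.0015,T);t=(c+d)/2;u=np.r_[np.cos(.1815),np.sin(.1815)]
print(f,t,u@(t-f)[:2])
a=cv2.imread('pics/scene0.png')[380:430,260:330];b=cv2.imread('pics/s5f.png')[380:430,260:330]
z=lambda i:cv2.resize(i,None,fx=5.6,fy=5.6,interpolation=cv2.INTER_CUBIC)
cv2.imwrite('pics/cmp.png',np.hstack([z(a),z(b)]))
E
```

```text
[598.90106137 -48.89247193  31.        ] [622.9673337  -43.86172244   1.5       ] 24.5790368762085
```

View pics/cmp.png

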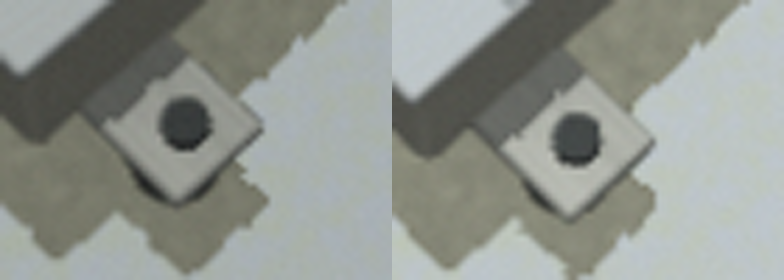

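The far right lug has dropped about 2.7 px, roughly 5.4 mm. The tip is at 24.6 mm; I'll push a little more, watching force.

Call:
apply_moves(rows=[[0.5,0.09,0,0,0,0,0.71],[0.5,0.09,0,0,0,0,0.71]])

```text
time: 9.52
ee_pos: [0.5293, -0.0608, 0.0232]
tcp_rot: [-179.8, 0.1, 10.4]
wrist_force: [-6.3, -1.6, 3.2]
opening: 0.0252
```

Call:
apply_moves(rows=[[0.5,0.09,0,0,0,0,0.71],[0.5,0.09,0,0,0,0,0.71]])

```text
time: 9.78
ee_pos: [0.5303, -0.0606, 0.0233]
tcp_rot: [-179.8, 0.1, 10.4]
wrist_force: [-5.9, -0.9, 5.0]
opening: 0.0249
```

```bash
cat > cmp.py <<'E'
from h import *
import sys
s=camera("scene")[:,:,::-1];cv2.imwrite(f'pics/{sys.argv[1]}.png',s)
o=get_obs();print(o['time'],o['ee_pos'],o['wrist_force'])
# subpixel shift of lugs/plate vs ref
g=lambda i:cv2.cvtColor(i,cv2.COLOR_BGR2GRAY)
for r in sys.argv[2:]:
  a=g(cv2.imread(f'pics/{r}.png'));b=g(np.ascontiguousarray(s))
  for n,p in {'FR':(292,402),'FL':(368,336),'c1':(270,388),'c2':(376,298),'c3':(310,250),'c4':(199,324)}.items():
    q,st,_=cv2.calcOpticalFlowPyrLK(a,b,np.array([[p]],np.float32),None,winSize=(21,21),maxLevel=2)
    print(r,n,(q[0,0]-p).round(2),st[0,0])
E
python3 cmp.py s6 scene0 s5f
```

```text
9.825 [ 0.53033806 -0.06060711  0.02324089] [-6.2079088  -0.68542883  3.95237396]
scene0 FR [-0.02  3.06] 1
scene0 FL [-0.06  1.12] 1
scene0 c1 [-0.22  5.35] 1
scene0 c2 [0.18 1.35] 1
scene0 c3 [-9.47  5.83] 1
scene0 c4 [-0.46  2.22] 1
s5f FR [-0.06  0.17] 1
s5f FL [-0.02  0.07] 1
s5f c1 [0.02 0.24] 1
s5f c2 [0.02 0.07] 1
s5f c3 [0.8  0.32] 1
s5f c4 [-0.02  0.11] 1
```

Call:
apply_moves(rows=[[0.5,0.09,0,0,0,0,0.71],[0.5,0.09,0,0,0,0,0.71]])

```text
time: 10.07
ee_pos: [0.5311, -0.0605, 0.0232]
tcp_rot: [-179.8, 0.1, 10.4]
wrist_force: [-7.5, -1.4, 5.5]
opening: 0.0247
```

Call:
apply_moves(rows=[[0.5,0.09,0,0,0,0,0.71],[0.5,0.09,0,0,0,0,0.71]])

```text
time: 10.32
ee_pos: [0.5318, -0.0603, 0.0232]
tcp_rot: [-179.8, 0.2, 10.4]
wrist_force: [-9.8, -2.6, 5.7]
opening: 0.0247
```

```bash
python3 cmp.py s7 s6 scene0
```

```text
10.375 [ 0.53186201 -0.06032677  0.02322712] [-9.05721378 -1.44650316  5.05901372]
s6 FR [0.07 0.12] 1
s6 FL [0.02 0.02] 1
s6 c1 [0.04 0.11] 1
s6 c2 [0.01 0.04] 1
s6 c3 [1.12 0.04] 1
s6 c4 [-0.01  0.03] 1
scene0 FR [0.04 3.19] 1
scene0 FL [-0.04  1.15] 1
scene0 c1 [-0.2   5.47] 1
scene0 c2 [0.18 1.39] 1
scene0 c3 [-10.28   4.48] 1
scene0 c4 [-0.49  2.28] 1
```

Force has begun to rise and the tip is about 28 mm past. I'll add half a millimetre at a time until the load clearly rises.

Call:
apply_moves(rows=[[0.4,0.07,0,0,0,0,0.71],[0.3,0.05,0,0,0,0,0.71],[0,0,0,0,0,0,0.71]])

```text
time: 10.75
ee_pos: [0.5324, -0.0602, 0.0232]
tcp_rot: [-179.8, 0.2, 10.4]
wrist_force: [-9.4, -1.4, 6.3]
opening: 0.0247
```

```bash
python3 cmp.py s8 s7;python3 - <<'E'
from h import *
cv2.imwrite('pics/w8.png',camera("wrist")[:,:,::-1])
E
```

```text
10.8 [ 0.53234982 -0.06023735  0.0232533 ] [-10.82918813  -1.76728489   7.23828065]
s7 FR [-0.02  0.08] 1
s7 FL [0.02 0.03] 1
s7 c1 [-0.01  0.05] 1
s7 c2 [0.02 0.04] 1
s7 c3 [0.13 0.02] 1
s7 c4 [0.01 0.02] 1
```

View pics/w8.png

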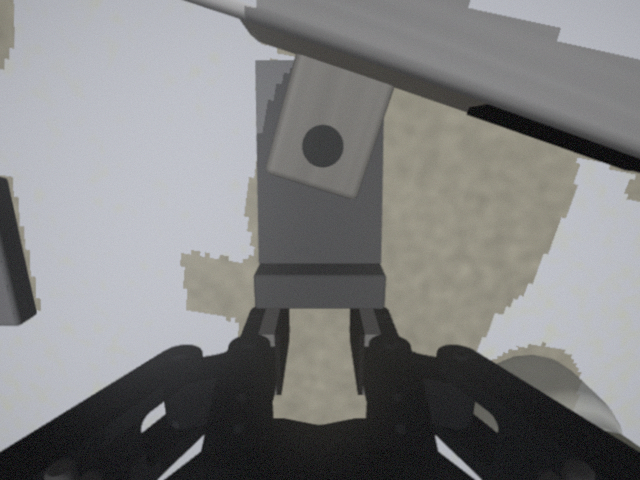

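```bash
python3 - <<'E'
from h import *
T=wT();f=pix("wrist",(322.5,146),.032,T)
c=pix("wrist",(256,60),.0015,T);d=pix("wrist",(384,60),.0015,T);t=(c+d)/2;u=np.r_[np.cos(.1815),np.sin(.1815)]
v=(t-f)[:2];print(f,t,u@v,u[0]*v[1]-u[1]*v[0])
E
```

```text
[598.64860839 -49.11501988  32.        ] [626.83837274 -43.18401299   1.5       ] 28.79729766878772 0.7451871425846015
```

Call:
apply_moves(rows=[[0.5,0.09,0,0,0,0,0.71],[0,0,0,0,0,0,0.71]])

```text
time: 11.1
ee_pos: [0.5328, -0.0602, 0.0232]
tcp_rot: [-179.8, 0.2, 10.4]
wrist_force: [-10.0, -2.3, 7.4]
opening: 0.0243
```

```bash
python3 cmp.py s9 s8
```

```text
11.15 [ 0.53279291 -0.06014843  0.02323096] [-10.1800196   -1.71372516   7.13904369]
s8 FR [-0.02  0.01] 1
s8 FL [0.08 0.15] 1
s8 c1 [-0.01  0.06] 1
s8 c2 [0.12 0.06] 1
s8 c3 [0.17 0.12] 1
s8 c4 [ 0.   -0.04] 1
```

The far right foot has stopped descending and force has gone from 6 to 10 N, so the plate is level. I'll back straight off and check.

Call:
apply_moves(rows=[[-3,-0.54,0,0,0,0,0.71],[-8,-1.44,0,0,0,0,0.71],[-15,-2.7,0,0,0,0,0.71],[-20,-3,20,0,0,0,0.71],[-20,0,40,0,0,0,0.71],[-40,0,40,0,0,0,0.71],[-50,0,20,0,0,0,0.71],[-40,40,10,0,0,0,0.71],[0,50,0,0,0,0,0.71],[0,50,0,0,0,0,0.71],[0,0,0,0,0,0,0.71]])

```text
time: 12.52
ee_pos: [0.3386, 0.0678, 0.1532]
tcp_rot: [-179.5, -0.0, 11.1]
wrist_force: [-0.3, 0.3, 0.1]
opening: 0.025
```

```bash
python3 cmp.py s10 s9 s5f; python3 - <<'E'
from h import *
a=cv2.convertScaleAbs(camera("top")[195:305,320:470,::-1],alpha=1.8)
cv2.imwrite('pics/t10.png',cv2.resize(a,None,fx=5.3,fy=5.3,interpolation=cv2.INTER_CUBIC))
E
```

```text
12.575 [0.33871423 0.06671588 0.15316334] [ 0.03160775 -0.05326882  0.65072626]
s9 FR [0.09 0.11] 1
s9 FL [ 0.15 -0.07] 1
s9 c1 [-0.14 -0.39] 1
s9 c2 [ 0.08 -0.07] 1
s9 c3 [-19.88   4.73] 1
s9 c4 [ 0.13 -0.35] 1
s5f FR [0.05 0.44] 1
s5f FL [0.25 0.2 ] 1
s5f c1 [-0.1   0.09] 1
s5f c2 [0.26 0.12] 1
s5f c3 [-21.19   2.35] 1
s5f c4 [ 0.13 -0.21] 1
```

View pics/t10.png

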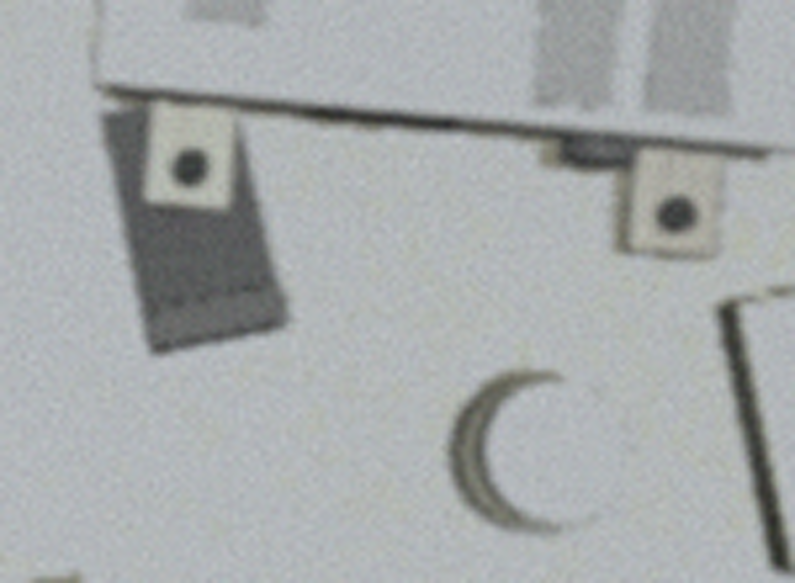

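View pics/s10.png

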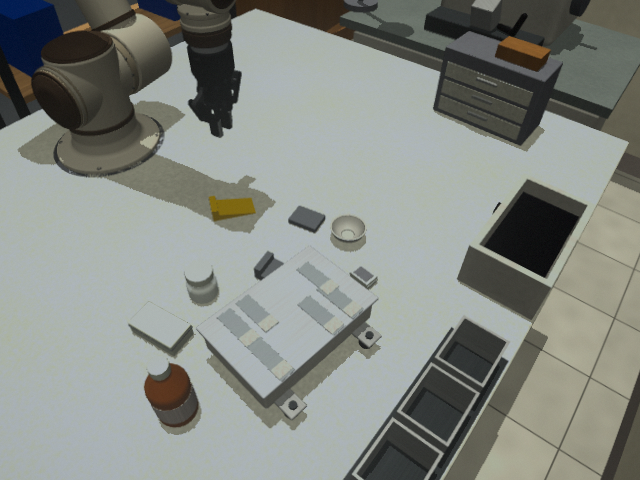

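```bash
python3 - <<'E'
from h import *
g=lambda x,y,z:pix("top",(320+(x+.5)/5.3-.5,195+(y+.5)/5.3-.5),z)
a=g(152,353,.026);b=g(288,322,.026);f=g(190,168,.032);r=g(677,213,.032)
m=(a+b)/2;y=np.arctan2(*(a-b)[[1,0]])-np.pi/2;u=np.r_[np.cos(y),np.sin(y)];v=(f-m)[:2]
print(m,np.degrees(y),f,r,"tip past",85-u@v,"lat",u[0]*v[1]-u[1]*v[0])
a=cv2.imread('pics/scene0.png')[380:430,260:330];b=cv2.imread('pics/s10.png')[380:430,260:330]
z=lambda i:cv2.resize(i,None,fx=5.6,fy=5.6,interpolation=cv2.INTER_CUBIC)
cv2.imwrite('pics/cmp2.png',np.hstack([z(a),z(b)]))
E
python3 cmp.py s11 s10
```

```text
[544.28634504 -57.04899003  26.        ] 11.601407015327736 [600.45426116 -48.47038054  32.        ] [ 581.66102157 -207.94021732   32.        ] tip past 28.254401591089383 lat -2.8921277762088735
12.675 [0.33904952 0.06552645 0.15313064] [0.22301342 0.21899897 0.10338081]
s10 FR [-0.01  0.  ] 1
s10 FL [0. 0.] 1
s10 c1 [ 0.01 -0.01] 1
s10 c2 [ 0. -0.] 1
s10 c3 [-0. -0.] 1
s10 c4 [-0.  0.] 1
```

View pics/cmp2.png

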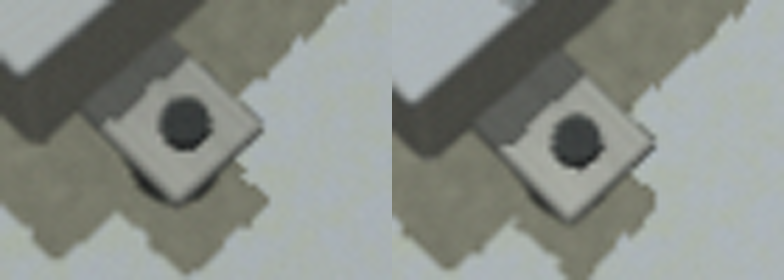

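```bash
python3 -c "
from workcell import *
print(job_done())"
```

```text
the job is handed in; nothing more can be done
None
```

The grey wedge is under the near left foot and the plate appears to stand level on all four feet. I handed the job in at about 12.7 s, with the arm clear of everything. I judged level from the pictures and forces and did not test the plate for rocking, since it must not be pressed.

**What I did:** I nudged the left side of the heel with shut fingertips to turn the wedge. I then put two fingertips on its back face and pushed it, thin end first, under the foot. Nothing was gripped or lifted, and the plate was not touched directly.

**Last checks:**
- **Wedge position:** the thin end is 28.3 mm past the middle of the foot in the top view and about 29 mm in the wrist view, towards the upper end of the 22 to 30 mm range. The foot sits within about 3 mm of the wedge's centre line.
- **Far right foot:** it came down about 3.2 px in the scene view, roughly 6 mm, then stopped moving.
- **Pushing force:** it rose from about 6 N to 10 N as the plate came level. I stopped there, so it never reached the up-to-25 N given for a level plate.
- **After backing off:** two pictures 0.1 s apart showed no movement, and the wrist force was about zero.

**Did not fully agree:**
- On the last half-millimetre of push, the plate's image shifted by about 0.1 px, a fraction of a millimetre.
- The plate's corner points also moved by up to 0.4 px as the fingers left. I put that down to the arm's shadow moving and did not check it further.

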